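Hold a model-car damper bottomed on the bleeding block

ROBOT

A 6-joint arm with a two-finger parallel gripper is mounted at the origin on the work surface. World frame = base frame: x ahead of the robot, y to its left, z up, the work surface at z = 0. Lengths are in m, angles in rad, forces in N, time in s.
With the tool pointing down it reaches from about 0.4 to 0.825 m from the base axis. Payload 7 kg.
Tool frame: the origin (TCP) lies on the front face of the gripper's body, between the roots of the fingers; the fingertips stand 73 mm ahead of it and the grasp point (between the pads) lies 54 mm ahead of it; z points along the fingers, x is the direction in which the jaws open and shut, and the axes are right-handed (so a half turn about z gives the same grasp; the last joint's range is limited). The gripper opens to 85 mm and grips with 20 to 120 N. Pads are 22 mm wide; open, the fingers measure 114 mm over their backs; the gripper's body (76 mm by 85 mm) begins 54 mm behind the grasp point. The pads swing forward as they close: fully open they stand 13 mm farther back than shut.
Start: joints at [-1.006, 0.359, 0.012, 0, -1.224, -0.288], TCP at [0.184, -0.649, 0.304] pointing down, gripper open.
Joint ranges: [-3.07, 3.07], [-1.43, 2.12], [-1.02, 1.25], [-3.03, 1.67], [-3.05, -0], [-3.03, 3.03]. Speed limits (rad/s): [2.39, 2.39, 3.01, 3.14, 3.14, 3.14].

INTERFACE

Orientations are given as a unit quaternion [w, x, y, z].
In Python, from workcell import robot gives the robot as it stands.
- The arm moves only by the tool play_rows, never from a script. Its argument "targets" is a list of rows, each an object of numbers: "rx", "ry", "rz": the turn, a rotation vector about the tool's x, y, z in degrees; "x", "y", "z": the shift along the tool's x, y, z in cm; "claw": the opening in per cent of the stroke, from 0 (shut) to 100 (fully open). A call has 1 to 5 rows; each row shifts and turns the commanded pose from where the row before left it, along the tool's axes as they then stand; what a row does not reach is not made up. A row lasts 1/12 s, in which the tool goes at most 41.7 mm and 7.16 degrees, less where a joint would pass 70% of its speed; a pose out of reach is approached as far as the arm can. A call is refused whole if a number of a shift passes 4.17 or a number of a turn 7.16, either way. A call with a gripper value outside its range is refused whole. The fingers move at their own pace and stop on an object; the grip force is fixed at half the most. Time passes only in rows, so rows that do not move let the fingers close. It gives the time, the measured TCP pose, the force and the opening at its end, in the units of the state.
- robot.state(): the state, without advancing time (a new reading comes with each control period).
- robot.grab_frame(name): name is "side" or "top" or "wrist"; returns the picture (384x512x3 uint8, red, green, blue); there is no depth.
- robot.get_calibration(name): a dict with "camera_matrix" (3x3 intrinsics, pixels), "rvec" (rotation vector, rad) and "tvec" (3), from world to camera coordinates, as OpenCV has them. Camera axes: x right, y down, z forward; pixel columns grow to the right and rows downward; lengths in m; the calibration is good to about 2 mm. A picture is of the moment at which its call begins: read the wrist's pose just before it. get_calibration takes no time and is no camera call; for the wrist camera it gives the pose at the moment of the call.
- robot.finish_job(): hands the job in, once; it reports no verdict.
Trained networks look in the newest picture that a camera, given by its name, has taken for a name from the list of things; names that differ only in an ending like _2 or _b are one class to them, and where a whole thing is asked for, a point or a joint stands for the part that bears it (a point fixed in the world has none). Each returns a list of dicts, best first, with "p" (0 to 1); they miss things now and then, are a little off and sometimes report something else, mostly with a low value. They report only what shows in the picture. A call takes as long as a camera call.
- robot.trace(name, camera): "region" (384x512 bool, what is visible of it) and "position" ([row, column] in pixels, amid what is visible of it).
The state is a dict: "t": time; "joint_positions": joint angles; "joint_vel": joint speeds; "effort": joint torques, N m; "eef_pos": TCP position; "tcp_rot": TCP orientation; "force": force on the tool from outside, world axes, zero at the start; "ft_torque": the same for the moment, N m; "grip_width": finger opening in m.
Only numpy, scipy, OpenCV 4.12 (cv2) and the standard library are available. Lean on these libraries where they do the work, as an engineer would, in place of code of your own. Each camera call takes 0.05 s, during which the arm holds its last target. There are 200 camera calls.

TASK

Take the long rear damper out of the damper stand and stand it upright, rod end down, in the round pocket of the bleeding block. Press it down slowly against its spring until it is hard on its bump stop, and hold it firmly against that stop, without leaning your weight on it, so that it can bleed: finish while still gripping it like that. Leave the two short dampers, the oil bottle and the wheel as they are.

Things in the scene. Friction and masses are not known exactly. Their poses are not given: they have to be found in the camera images.
- rear_damper: Long (rear) coil-over damper of a 1:8 model car, about 95 g, bare aluminium, 132 mm tall extended; hangs upright in one of the stand's three holes, any yaw. Origin on its axis at the bottom of the rod end when extended; z runs up the axis. Heights (mm): rod end 0-16, 23 mm wide spring cup 15-21, spring and body to 84. When pressed, all but rod end, shaft and cup comes down.
- rear_cap (a point): centre of the rear damper's round cap (21 mm diameter, 14 mm tall), the place to grip, on the axis, 113 mm above the origin. Below it: 15 mm of thread (19 mm diameter), then the collar (30 mm diameter, 7 mm thick), whose top is 22 mm below this point and whose underside (29 mm below) rests on the stand. Above it: an eyelet (8 x 12 mm) up to 19 mm above this point.
- rear_shaft (a joint): how far the rear damper's shaft is pressed in: 0 m extended (as it hangs), 0.026 m bottomed on the bump stop, a hard stop. The spring alone pushes back with 1.4 N at 0, rising evenly (0.35 N per mm) to 10.5 N just before the stop, from where the force climbs steeply; held firmly on the stop it takes about 13 to 30 N. The oil adds about 15 N per m/s.
- rod_tip (a point): bottom of the rear damper's rod end (11 mm diameter, its foot tapered to 7 mm), on its axis; it moves with the shaft
- bleed_block: square aluminium block 46 x 46 x 22 mm in the middle of a low steel drip tray 110 x 110 x 12 mm, fixed to the table. Origin under its centre on the table, z up.
- pocket (a point): centre of the mouth of the round pocket in the top of the bleeding block, 22 mm above the table: 15 mm diameter, mouth widened to 21 mm by a 3 mm chamfer, 9 mm deep. A rod end standing in it has its bottom 13 mm above the table.
- stand: damper stand, fixed to the table: aluminium base plate 84 x 236 x 8 mm and top plate 64 x 236 x 6 mm, its upper face 104 mm above the table, on four thin posts at the corners. Three 26 mm holes in a row through the top plate, at the origin's x and at y = -72, 0 and +72 mm of the stand's frame; a damper hangs in each by its collar. Origin under its centre on the table, z up.
- front_damper_a: one of two short (front) dampers hanging in the stand, 105 mm tall, only 39 mm of it above the stand's top plate (the long one has 48 mm). Origin at the bottom of its rod end. Bystander.
- front_damper_b: the other short (front) damper, same size. Bystander.
- oil_bottle: upright round bottle, 34 mm diameter, 92 mm tall, origin under its centre. Bystander.
- wheel: spare wheel lying flat, black tyre 100 mm diameter, 42 mm high, white rim, origin under its centre. Bystander.

How it is judged:
On the way, in this order (a step that is already met when the one before it is completed fails the run):
1. the long damper is lifted clear of the stand, rod end above the top plate (height (world z) of rod_tip above 0.106 m), for 0.1 s.
2. its rod end stands in the pocket (horizontal distance between rod_tip and pocket below 0.006 m and height (world z) of rod_tip below 0.018 m), for 0.1 s.
At the end, for the whole second after the job is handed in: The long damper is still gripped, at rest and upright (0.12 rad), its rod end on the pocket's floor within 6 mm of its centre, the shaft in to within 0.8 mm of its 26 mm stop, pressing on the block with 11.5 to 40 N, more than the spring alone can (all of step 2 and value of joint rear_shaft above 0.0252 m and angle between rear_damper's own z axis and vertical below 0.12 rad and contact force between rear_damper and bleed_block between 11.5 and 40 N and contact force between the fingers and rear_damper above 3 N and linear speed of rear_damper below 0.01 m/s); the arm keeps its last pose, push and grip.
It fails at once if the damper is slammed: its shaft driven in faster than 0.2 m/s (velocity of joint rear_shaft above 0.2 m/s).
It fails at once if the damper leans on the block with more than 50 N (contact force between rear_damper and bleed_block above 50 N).
It fails at once if a short damper is moved more than 15 mm (distance of any of front_damper_a, front_damper_b from where it was at the start of the episode above 0.015 m).
It fails at once if the oil bottle or the wheel is moved more than 15 mm (distance of any of oil_bottle, wheel from where it was at the start of the episode above 0.015 m).
It also fails if it takes over 45 s, if anything falls off the work surface, if the arm or the gripper's body presses on something with over 40 N, if the wrist force passes 120 N, or if a joint passes its speed limit or range.

## Working session

There is one attempt and no reset: what is moved stays moved. The work goes in short steps, Python scripts to look and compute and a tool call to move; the robot and the scene stay as the last step left them, time stands still between calls to the robot, and variables do not carry over. Pictures are saved under pics/ and viewed, about 8 in all and at most 12, crops included, and the job is handed in when it is done.

Besides the shell and the picture viewer there is one more tool, called as name([rows], argument=value, ...), one row to a line, values as JSON. play_rows: Moves the arm, as the interface text tells. Its arguments: {"type":"object","properties":{"targets":{"type":"array","items":{"type":"object","properties":{"rx":{"type":"number"},"ry":{"type":"number"},"rz":{"type":"number"},"x":{"type":"number"},"y":{"type":"number"},"z":{"type":"number"},"claw":{"type":"number"}}}}},"required":["targets"]}

```bash
mkdir -p pics; ls; cat > h.py <<'E'
import numpy as np, cv2
from workcell import robot
def save(n,f,crop=None,s=1):
    im=robot.grab_frame(n)[:,:,::-1]
    if crop: r0,r1,c0,c1=crop; im=im[r0:r1,c0:c1]
    im=cv2.resize(im,None,fx=s,fy=s); cv2.imwrite('pics/'+f,im)
def cal(n):
    c=robot.get_calibration(n); R=cv2.Rodrigues(np.array(c['rvec'],float))[0]
    return np.array(c['camera_matrix'],float),R,np.array(c['tvec'],float).ravel()
def proj(n,p,c=None):
    K,R,t=c or cal(n); q=K@(R@np.array(p,float)+t); return q[:2]/q[2]  # col,row
def onz(n,col,row,z,c=None):
    K,R,t=c or cal(n); d=R.T@np.linalg.solve(K,[col,row,1]); o=-R.T@t
    return o+d*(z-o[2])/d[2]
E
python3 - <<'E'
from h import *
print(robot.state())
a=robot.grab_frame('side');b=robot.grab_frame('top')
cv2.imwrite('pics/a1.png',a[:,:,::-1]);cv2.imwrite('pics/b1.png',b[:,:,::-1])
for n in ['side','top']:
    K,R,t=cal(n);print(n,K.round(1).tolist(),(-R.T@t).round(3),R[2].round(2))
    for o in ['rear_damper','front_damper_a','bleed_block','stand','oil_bottle','wheel']:
        for d in robot.trace(o,n)[:3]: 
            ys,xs=np.nonzero(d['region']); print(o,round(d['p'],2),np.round(d['position']),(ys.min(),ys.max(),xs.min(),xs.max()) if len(ys) else None)
E
```

```text
pics
{'t': 0.0, 'joint_positions': array([-1.00593150e+00,  3.59387562e-01,  1.10949067e-02, -3.42747828e-04,
       -1.22408586e+00, -2.88064852e-01]), 'joint_vel': array([-4.52724798e-04, -2.27315161e-04,  6.35780512e-04,  8.38986329e-06,
        4.31845447e-04,  1.11268722e-03]), 'effort': array([-1.51625944e-03, -5.83323455e+01,  2.93403608e+01,  6.93599313e+00,
       -6.19043014e-03, -2.69335487e-05]), 'eef_pos': array([ 0.18433529, -0.64898714,  0.30298016]), 'tcp_rot': array([-6.84078213e-04,  6.02840350e-01,  7.97861430e-01,  4.28753982e-04]), 'force': array([0.59018983, 0.22349606, 0.12784893]), 'ft_torque': array([ 0.03349008, -0.02172404,  0.05176695]), 'grip_width': 0.0854319978817921}
side [[449.0, 0.0, 260.9], [0.0, 449.0, 186.5], [0.0, 0.0, 1.0]] [0.511 0.696 0.615] [ 0.08 -0.8  -0.59]
front_damper_a 0.87 [272. 217.] (np.int64(257), np.int64(282), np.int64(207), np.int64(228))
front_damper_a 0.74 [210. 246.] (np.int64(198), np.int64(222), np.int64(238), np.int64(255))
bleed_block 0.84 [177. 289.] (np.int64(158), np.int64(193), np.int64(261), np.int64(316))
stand 0.56 
[... 444 characters left out ...]
r 0.49 [191. 162.] (np.int64(185), np.int64(200), np.int64(155), np.int64(171))
front_damper_a 0.61 [188. 127.] (np.int64(179), np.int64(194), np.int64(117), np.int64(133))
front_damper_a 0.45 [196. 202.] (np.int64(190), np.int64(205), np.int64(194), np.int64(209))
bleed_block 0.81 [229. 342.] (np.int64(201), np.int64(260), np.int64(310), np.int64(367))
stand 0.91 [195. 169.] (np.int64(168), np.int64(224), np.int64(100), np.int64(229))
oil_bottle 0.78 [285. 277.] (np.int64(278), np.int64(294), np.int64(265), np.int64(281))
oil_bottle 0.69 [231. 339.] (np.int64(201), np.int64(260), np.int64(309), np.int64(367))
wheel 0.57 [124. 310.] (np.int64(99), np.int64(148), np.int64(290), np.int64(339))
```

```bash
python3 -c "
import cv2,numpy as np
a=cv2.imread('pics/a1.png')[130:370,150:370];b=cv2.imread('pics/b1.png')[90:310,90:380]
a=cv2.resize(a,None,fx=2.4,fy=2.4,interpolation=2)
cv2.imwrite('pics/a2.png',a);cv2.imwrite('pics/b2.png',cv2.resize(b,None,fx=2.7,fy=2.7,interpolation=2))"
```

```text
(no output)
```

View pics/a2.png

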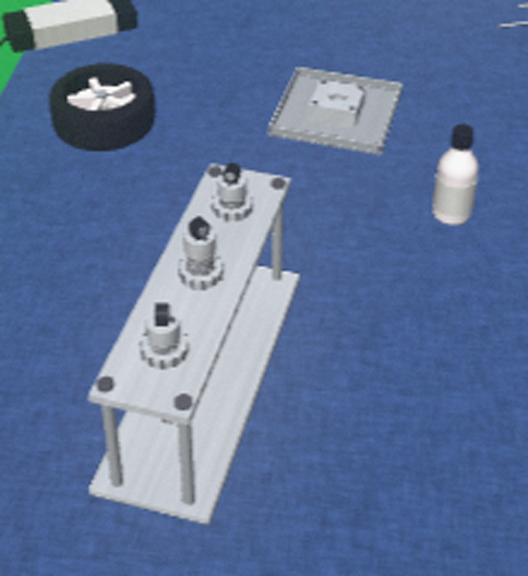

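View pics/b2.png

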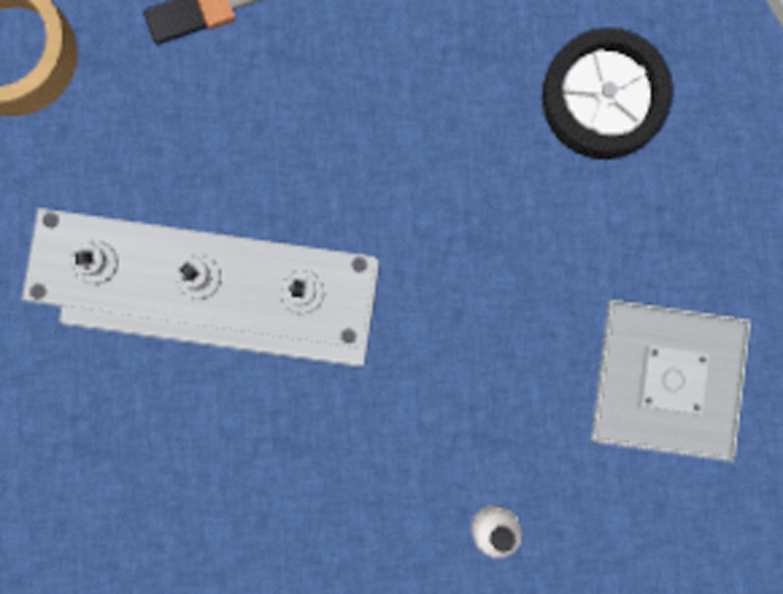

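The long damper hangs in the middle hole, with its collar at about (164,193) in the top image. The pocket is at about (339,231). Next I'll turn these pixels into positions.

```bash
python3 - <<'E'
from h import *
f=lambda c,r:(90+c/2.7-.5+.5/2.7,90+r/2.7-.5+.5/2.7)
b=[onz('top',*f(*p),.106)[:2] for p in [(50,219),(37,291),(360,264),(348,335)]]
c=np.mean(b,0);print('stand',c); d=b[2]-b[0]; print('long axis ang',np.degrees(np.arctan2(d[1],d[0])),d)
print('collar',onz('top',*f(199,277),.111)); print('eye top',onz('top',*f(189,271),.150))
p=onz('top',*f(673,380),.022);print('pocket',p)
# side view checks: pixel->crop
for n,q in [('hole',[*c,.111]),('eye',[*c,.152]),('pocket',p)]:
    u=proj('side',q); print(n,(u-[150,130])*2.4)
for n,px in [('bottle',(497,531))]: print(n,onz('top',*f(*px),.06))
from scipy.spatial.transform import Rotation as Ro
s=robot.state();q=s['tcp_rot'];M=Ro.from_quat(q[[1,2,3,0]]).as_matrix();print(M.round(3));print(cal('wrist')[0])
print('wristcam',M.T@(-cal('wrist')[1].T@cal('wrist')[2]-s['eef_pos']))
E
```

```text
stand [0.61003844 0.16981262]
long axis ang -99.5463329133919 [-0.03592638 -0.21362621]
collar [0.60964076 0.16906016 0.111     ]
eye top [0.60963763 0.16919834 0.15      ]
pocket [ 0.53226095 -0.17522106  0.022     ]
hole [197.75906363 265.83732072]
eye [195.88124772 219.87830608]
pocket [335.0415232   96.17891026]
bottle [ 0.42683337 -0.03472639  0.06      ]
[[-0.273  0.962  0.   ]
 [ 0.962  0.273 -0.   ]
 [-0.     0.    -1.   ]]
[[332.31829011   0.         258.90264651]
 [  0.         332.31829011 197.99482329]
 [  0.           0.           1.        ]]
wristcam [-0.00019975 -0.08288477 -0.07027352]
```

```bash
cat >> h.py <<'E'
from scipy.spatial.transform import Rotation as Ro
def tool():
    s=robot.state();q=s['tcp_rot'];return np.array(s['eef_pos']),Ro.from_quat(q[[1,2,3,0]])
def plan(pt,yaw,n):
    """rows to bring TCP to pt pointing down with tool x at yaw deg"""
    p,R=tool(); y=np.radians(yaw); x=np.array([np.cos(y),np.sin(y),0]);z=np.array([0,0,-1.])
    G=Ro.from_matrix(np.c_[x,np.cross(z,x),z]); rv=(R.inv()*G).as_rotvec(degrees=True)
    print('total rotvec',rv.round(2),'shift world',(np.array(pt)-p).round(4))
    st=(rv/n).round(2); out=[]
    for i in range(n):
        d=R.inv().apply(np.array(pt)-p)/(n-i)*100; d=d.round(2); out.append(d)
        p=p+R.apply(d/100); R=R*Ro.from_rotvec(st,degrees=True)
    print('turn/row',st); [print(i,o) for i,o in enumerate(out)]
E
python3 - <<'E'
from h import *
plan([.50,-.26,.30],170.5,10)
E
```

```text
total rotvec [ -0.     0.   -64.64] shift world [ 0.3156  0.3893 -0.0039]
turn/row [-0.    0.   -6.46]
0 [2.88 4.1  0.04]
1 [2.4  4.4  0.04]
2 [1.89 4.64 0.04]
3 [1.36 4.82 0.04]
4 [0.81 4.95 0.04]
5 [0.25 5.01 0.04]
6 [-0.32  5.    0.04]
7 [-0.88  4.93  0.04]
8 [-1.43  4.8   0.04]
9 [-1.96  4.62  0.03]
```

play_rows([
  {"x": 1.9, "y": 2.7, "rz": -6.46},
  {"x": 1.6, "y": 2.9, "rz": -6.46},
  {"x": 1.3, "y": 3.1, "rz": -6.46},
  {"x": 0.9, "y": 3.2, "rz": -6.46},
  {"x": 0.5, "y": 3.3, "rz": -6.46},
])

```text
$.targets[0]: bad value
```

play_rows([
  {"x": 0.2, "y": 3.3, "rz": -6.46},
  {"x": -0.2, "y": 3.3, "rz": -6.46},
  {"x": -0.6, "y": 3.3, "rz": -6.46},
  {"x": -1.0, "y": 3.2, "rz": -6.46},
  {"x": -1.3, "y": 3.1, "rz": -6.46},
])

```text
$.targets[0]: bad value
```

```bash
python3 - <<'E'
from h import *
plan([.52,-.255,.30],170.5,5)
E
```

```text
total rotvec [ -0.     0.   -64.64] shift world [ 0.3356  0.3943 -0.0039]
turn/row [ -0.     0.   -12.93]
0 [5.75 8.61 0.08]
1 [3.68 9.68 0.08]
2 [ 1.42 10.26  0.08]
3 [-0.91 10.31  0.08]
4 [-3.2   9.85  0.07]
```

Each row probably needs every field, so I'll supply them all.

play_rows([
  {"x": 1.9, "y": 2.7, "z": 0, "rx": 0, "ry": 0, "rz": -6.46, "claw": 100},
  {"x": 1.6, "y": 2.9, "z": 0, "rx": 0, "ry": 0, "rz": -6.46, "claw": 100},
  {"x": 1.3, "y": 3.1, "z": 0, "rx": 0, "ry": 0, "rz": -6.46, "claw": 100},
  {"x": 0.9, "y": 3.2, "z": 0, "rx": 0, "ry": 0, "rz": -6.46, "claw": 100},
  {"x": 0.5, "y": 3.3, "z": 0, "rx": 0, "ry": 0, "rz": -6.46, "claw": 100},
])

```text
t: 1.12
eef_pos: [0.2897, -0.5188, 0.304]
tcp_rot: [0.0, 0.355, 0.935, -0.0]
force: [1.3, -0.1, 1.4]
grip_width: 0.0851
```

play_rows([
  {"x": 0.2, "y": 3.3, "z": 0, "rx": 0, "ry": 0, "rz": -6.46, "claw": 100},
  {"x": -0.2, "y": 3.3, "z": 0, "rx": 0, "ry": 0, "rz": -6.46, "claw": 100},
  {"x": -0.6, "y": 3.3, "z": 0, "rx": 0, "ry": 0, "rz": -6.46, "claw": 100},
  {"x": -1.0, "y": 3.2, "z": 0, "rx": 0, "ry": 0, "rz": -6.46, "claw": 100},
  {"x": -1.3, "y": 3.1, "z": 0, "rx": 0, "ry": 0, "rz": -6.46, "claw": 100},
])

```text
t: 1.53
eef_pos: [0.3949, -0.389, 0.3042]
tcp_rot: [0.0, 0.08, 0.997, -0.0]
force: [0.6, 0.3, 0.5]
grip_width: 0.0856
```

```bash
python3 - <<'E'
from h import *
plan([.50,-.255,.30],170.5,5)
E
```

```text
total rotvec [-0.01  0.04  0.28] shift world [ 0.1051  0.134  -0.0042]
turn/row [-0.    0.01  0.06]
0 [-1.64  2.98  0.09]
1 [-1.64  2.99  0.08]
2 [-1.64  2.99  0.08]
3 [-1.64  2.98  0.09]
4 [-1.63  2.99  0.08]
```

play_rows([
  {"x": -1.64, "y": 3, "z": 0.1, "rx": 0, "ry": 0, "rz": 0, "claw": 100},
  {"x": -1.64, "y": 3, "z": 0.1, "rx": 0, "ry": 0, "rz": 0, "claw": 100},
  {"x": -1.64, "y": 3, "z": 0.1, "rx": 0, "ry": 0, "rz": 0, "claw": 100},
  {"x": -1.64, "y": 3, "z": 0.1, "rx": 0, "ry": 0, "rz": 0, "claw": 100},
  {"x": -1.64, "y": 3, "z": 0.1, "rx": 0, "ry": 0, "rz": 0, "claw": 100},
])

```text
t: 1.95
eef_pos: [0.5007, -0.2545, 0.2992]
tcp_rot: [0.0, 0.083, 0.997, -0.0]
force: [0.7, 0.1, -0.7]
grip_width: 0.0854
```

```bash
python3 - <<'E'
from h import *
print(robot.state()['joint_vel'].round(3))
c=cal('wrist'); im=robot.grab_frame('wrist'); cv2.imwrite('pics/w1.png',im[:,:,::-1])
print('pred',proj('wrist',[.5323,-.1752,.022],c))
import pickle;pickle.dump(c,open('w1.pkl','wb'))
for d in robot.trace('bleed_block','wrist'): print(d['p'],d['position'])
plan([.5943,.0755,.30],170.5,10)
E
```

```text
[ 0.678  0.129  0.131  0.001  0.    -0.674]
pred [243.11303747 238.08178811]
0.66 [225.6, 241.6]
total rotvec [0.01 0.04 0.18] shift world [0.092  0.3285 0.0012]
turn/row [0.   0.   0.02]
0 [-0.38  3.39 -0.01]
1 [-0.37  3.39 -0.01]
2 [-0.37  3.39 -0.01]
3 [-0.37  3.39 -0.01]
4 [-0.37  3.39 -0.01]
5 [-0.37  3.39 -0.01]
6 [-0.37  3.39 -0.01]
7 [-0.37  3.39 -0.01]
8 [-0.37  3.4  -0.02]
9 [-0.36  3.39 -0.01]
```

View pics/w1.png

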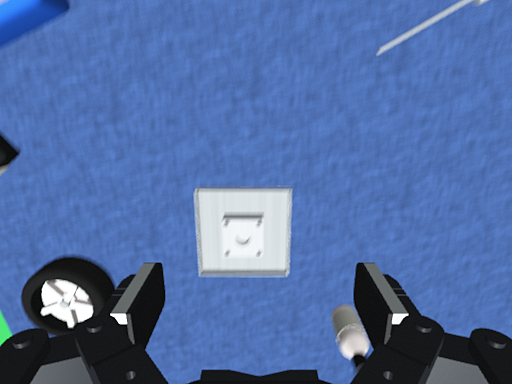

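The pocket shows at about (243,238) and the top-camera estimate predicted (243.1,238.1), so the two agree. Next is the damper.

play_rows([
  {"x": -0.37, "y": 3.4, "z": 0, "rx": 0, "ry": 0, "rz": 0, "claw": 100},
  {"x": -0.37, "y": 3.4, "z": 0, "rx": 0, "ry": 0, "rz": 0, "claw": 100},
  {"x": -0.37, "y": 3.4, "z": 0, "rx": 0, "ry": 0, "rz": 0, "claw": 100},
  {"x": -0.37, "y": 3.4, "z": 0, "rx": 0, "ry": 0, "rz": 0, "claw": 100},
  {"x": -0.37, "y": 3.4, "z": 0, "rx": 0, "ry": 0, "rz": 0, "claw": 100},
])

```text
t: 2.47
eef_pos: [0.5463, -0.0902, 0.2992]
tcp_rot: [0.0, 0.083, 0.997, 0.0]
force: [1.7, -0.2, -0.2]
grip_width: 0.0852
```

play_rows([
  {"x": -0.37, "y": 3.4, "z": 0, "rx": 0, "ry": 0, "rz": 0, "claw": 100},
  {"x": -0.37, "y": 3.4, "z": 0, "rx": 0, "ry": 0, "rz": 0, "claw": 100},
  {"x": -0.37, "y": 3.4, "z": 0, "rx": 0, "ry": 0, "rz": 0, "claw": 100},
  {"x": -0.37, "y": 3.2, "z": 0, "rx": 0, "ry": 0, "rz": 0, "claw": 100},
  {"x": 0, "y": 0, "z": 0, "rx": 0, "ry": 0, "rz": 0, "claw": 100},
])

```text
t: 2.88
eef_pos: [0.5845, 0.0423, 0.2988]
tcp_rot: [0.0, 0.082, 0.997, 0.0]
force: [0.5, -1.0, 1.3]
grip_width: 0.0855
```

```bash
python3 - <<'E'
from h import *
print(robot.state()['joint_vel'].round(3))
c=cal('wrist'); im=robot.grab_frame('wrist'); cv2.imwrite('pics/w2.png',im[:,:,::-1])
for z in (.104,.111,.14,.152): print('pred',z,proj('wrist',[.6098,.1693,z],c))
for d in robot.trace('rear_damper','wrist'): print(d['p'],d['position'])
plan([.6098,.1693,.27],170.5,5)
E
```

```text
[-0.053 -0.021 -0.038  0.002 -0.01   0.071]
pred 0.104 [254.25418282 318.77975871]
pred 0.111 [254.14922712 323.73160831]
pred 0.14 [253.66238776 346.70087388]
pred 0.152 [253.43234701 357.55428363]
0.64 [330.3, 252.6]
0.42 [261.4, 267.8]
total rotvec [-0.01 -0.02  0.07] shift world [ 0.0266  0.1301 -0.0287]
turn/row [-0.   -0.    0.01]
0 [-0.1   2.65  0.57]
1 [-0.1   2.65  0.57]
2 [-0.1   2.66  0.57]
3 [-0.1   2.65  0.58]
4 [-0.09  2.66  0.57]
```

View pics/w2.png

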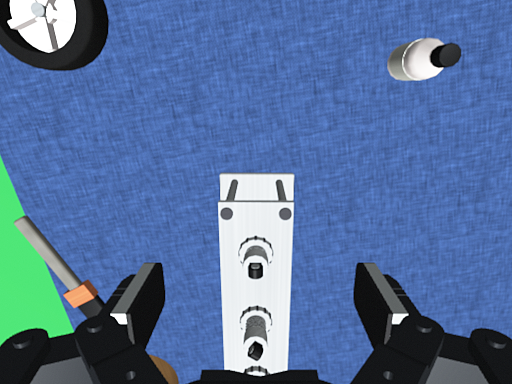

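The collar shows at about (256,323) with 254,324 predicted, and the eyelet is the tall middle one, so the position checks out. I'll move over it and descend.

play_rows([
  {"x": -0.1, "y": 2.65, "z": 0.57, "rx": 0, "ry": 0, "rz": 0, "claw": 100},
  {"x": -0.1, "y": 2.65, "z": 0.57, "rx": 0, "ry": 0, "rz": 0, "claw": 100},
  {"x": -0.1, "y": 2.65, "z": 0.57, "rx": 0, "ry": 0, "rz": 0, "claw": 100},
  {"x": -0.1, "y": 2.65, "z": 0.57, "rx": 0, "ry": 0, "rz": 0, "claw": 100},
  {"x": -0.1, "y": 2.65, "z": 0.57, "rx": 0, "ry": 0, "rz": 0, "claw": 100},
])

```text
t: 3.4
eef_pos: [0.6101, 0.1677, 0.2705]
tcp_rot: [0.0, 0.084, 0.996, 0.0]
force: [0.6, -0.5, -0.8]
grip_width: 0.0854
```

play_rows([
  {"x": 0, "y": 0, "z": 0, "rx": 0, "ry": 0, "rz": 0, "claw": 100},
  {"x": 0, "y": 0, "z": 1.5, "rx": 0, "ry": 0, "rz": 0, "claw": 100},
  {"x": 0, "y": 0, "z": 1.5, "rx": 0, "ry": 0, "rz": 0, "claw": 100},
  {"x": 0, "y": 0, "z": 1.5, "rx": 0, "ry": 0, "rz": 0, "claw": 100},
  {"x": 0, "y": 0, "z": 0, "rx": 0, "ry": 0, "rz": 0, "claw": 100},
])

```text
t: 3.82
eef_pos: [0.6085, 0.1662, 0.2225]
tcp_rot: [-0.002, 0.084, 0.996, -0.001]
force: [-0.0, -0.7, -0.6]
grip_width: 0.0854
```

```bash
python3 - <<'E'
from h import *
plan([.6098,.1693,.187],170.5,3)
E
```

```text
total rotvec [-0.14 -0.24 -0.14] shift world [ 0.0013  0.0031 -0.0355]
turn/row [-0.05 -0.08 -0.05]
0 [-0.03  0.11  1.18]
1 [-0.03  0.11  1.18]
2 [-0.02  0.11  1.19]
```

play_rows([
  {"x": -0.02, "y": 0.1, "z": 1.2, "rx": 0, "ry": 0, "rz": 0, "claw": 100},
  {"x": -0.02, "y": 0.1, "z": 1.2, "rx": 0, "ry": 0, "rz": 0, "claw": 100},
  {"x": -0.02, "y": 0.1, "z": 1.1, "rx": 0, "ry": 0, "rz": 0, "claw": 100},
  {"x": 0, "y": 0, "z": 0, "rx": 0, "ry": 0, "rz": 0, "claw": 100},
  {"x": 0, "y": 0, "z": 0, "rx": 0, "ry": 0, "rz": 0, "claw": 100},
])

```text
t: 4.23
eef_pos: [0.6108, 0.1707, 0.1896]
tcp_rot: [-0.001, 0.083, 0.997, -0.001]
force: [0.5, 0.0, 0.5]
grip_width: 0.0854
```

```bash
python3 - <<'E'
from h import *
print(robot.state()['joint_vel'].round(3))
plan([.6098,.1693,.187],170.5,1)
save('side','s3.png',(180,330,150,320),4)
E
```

```text
[ 0.001 -0.017  0.021  0.007 -0.007 -0.   ]
total rotvec [-0.07 -0.06 -0.04] shift world [-0.001  -0.0014 -0.0026]
turn/row [-0.07 -0.06 -0.04]
0 [ 0.08 -0.15  0.26]
```

View pics/s3.png

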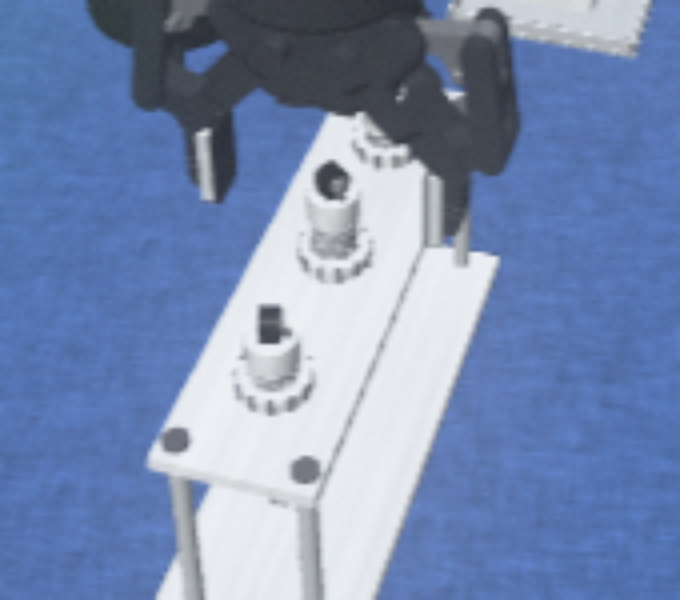

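The open jaws straddle the damper cap, which is at about (332,215) in the crop. Closing on it.

play_rows([
  {"x": 0.05, "y": -0.1, "z": 0.2, "rx": 0, "ry": 0, "rz": 0, "claw": 100},
  {"x": 0, "y": 0, "z": 0, "rx": 0, "ry": 0, "rz": 0, "claw": 50},
  {"x": 0, "y": 0, "z": 0, "rx": 0, "ry": 0, "rz": 0, "claw": 30},
  {"x": 0, "y": 0, "z": 0, "rx": 0, "ry": 0, "rz": 0, "claw": 0},
  {"x": 0, "y": 0, "z": 0, "rx": 0, "ry": 0, "rz": 0, "claw": 0},
])

```text
t: 4.7
eef_pos: [0.6105, 0.1701, 0.1887]
tcp_rot: [0.0, 0.083, 0.997, 0.0]
force: [0.0, -0.3, 0.1]
grip_width: 0.0389
```

play_rows([
  {"x": 0, "y": 0, "z": 0, "rx": 0, "ry": 0, "rz": 0, "claw": 0},
  {"x": 0, "y": 0, "z": 0, "rx": 0, "ry": 0, "rz": 0, "claw": 0},
  {"x": 0, "y": 0, "z": 0, "rx": 0, "ry": 0, "rz": 0, "claw": 0},
  {"x": 0, "y": 0, "z": 0, "rx": 0, "ry": 0, "rz": 0, "claw": 0},
  {"x": 0, "y": 0, "z": 0, "rx": 0, "ry": 0, "rz": 0, "claw": 0},
])

```text
t: 5.12
eef_pos: [0.6104, 0.1701, 0.1887]
tcp_rot: [0.0, 0.083, 0.997, 0.0]
force: [-2.9, -0.5, 3.8]
grip_width: 0.0188
```

play_rows([
  {"x": 0, "y": 0, "z": 0, "rx": 0, "ry": 0, "rz": 0, "claw": 0},
  {"x": 0, "y": 0, "z": 0, "rx": 0, "ry": 0, "rz": 0, "claw": 0},
  {"x": 0, "y": 0, "z": 0, "rx": 0, "ry": 0, "rz": 0, "claw": 0},
  {"x": 0, "y": 0, "z": -0.5, "rx": 0, "ry": 0, "rz": 0, "claw": 0},
  {"x": 0, "y": 0, "z": -0.5, "rx": 0, "ry": 0, "rz": 0, "claw": 0},
])

```text
t: 5.53
eef_pos: [0.6102, 0.1699, 0.198]
tcp_rot: [-0.001, 0.083, 0.997, -0.0]
force: [0.4, -0.0, -0.8]
grip_width: 0.019
```

```bash
python3 - <<'E'
from h import *
s=robot.state();print(s['grip_width'],s['force'],s['eef_pos'])
save('side','s4.png',(180,330,150,320),4)
E
```

```text
0.018998998607853926 [ 0.41864754 -0.03082283 -0.76551493] [0.61017802 0.16986302 0.19800976]
```

View pics/s4.png

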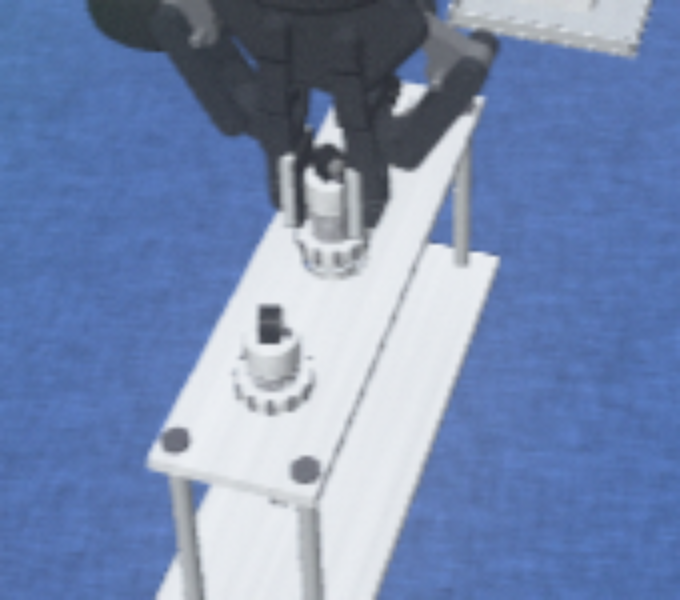

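The cap is held squarely between the pads and the damper has risen with them. Lifting straight up.

play_rows([
  {"x": 0, "y": 0, "z": -1.2, "rx": 0, "ry": 0, "rz": 0, "claw": 0},
  {"x": 0, "y": 0, "z": -1.2, "rx": 0, "ry": 0, "rz": 0, "claw": 0},
  {"x": 0, "y": 0, "z": -1.2, "rx": 0, "ry": 0, "rz": 0, "claw": 0},
  {"x": 0, "y": 0, "z": -1.2, "rx": 0, "ry": 0, "rz": 0, "claw": 0},
  {"x": 0, "y": 0, "z": -1.2, "rx": 0, "ry": 0, "rz": 0, "claw": 0},
])

```text
t: 6.0
eef_pos: [0.6106, 0.1701, 0.2603]
tcp_rot: [0.0, 0.083, 0.997, 0.0]
force: [-0.7, 0.1, -1.5]
grip_width: 0.0187
```

play_rows([
  {"x": 0, "y": 0, "z": -1.2, "rx": 0, "ry": 0, "rz": 0, "claw": 0},
  {"x": 0, "y": 0, "z": -1.2, "rx": 0, "ry": 0, "rz": 0, "claw": 0},
  {"x": 0, "y": 0, "z": -1.2, "rx": 0, "ry": 0, "rz": 0, "claw": 0},
  {"x": 0, "y": 0, "z": -1, "rx": 0, "ry": 0, "rz": 0, "claw": 0},
  {"x": 0, "y": 0, "z": 0, "rx": 0, "ry": 0, "rz": 0, "claw": 0},
])

```text
t: 6.42
eef_pos: [0.6112, 0.1703, 0.3073]
tcp_rot: [0.002, 0.083, 0.997, 0.001]
force: [0.3, 0.5, -0.7]
grip_width: 0.0186
```

play_rows([
  {"x": 0, "y": 0, "z": -0.5, "rx": 0, "ry": 0, "rz": 0, "claw": 0},
  {"x": 0, "y": 0, "z": 0, "rx": 0, "ry": 0, "rz": 0, "claw": 0},
  {"x": 0, "y": 0, "z": 0, "rx": 0, "ry": 0, "rz": 0, "claw": 0},
])

```text
t: 6.67
eef_pos: [0.6102, 0.17, 0.3089]
tcp_rot: [-0.0, 0.083, 0.997, -0.0]
force: [0.2, 0.8, -1.2]
grip_width: 0.0188
```

```bash
python3 - <<'E'
from h import *
s=robot.state();print(s['grip_width'],s['force'],s['eef_pos'])
save('side','s5.png',(90,300,170,340),2.8)
plan([.5323,-.1752,.304],170.5,11)
E
```

```text
0.018804635478262013 [ 0.22481509  0.77350398 -1.19255182] [0.61024263 0.16997454 0.30894148]
total rotvec [-0.03 -0.05 -0.04] shift world [-0.0779 -0.3452 -0.0047]
turn/row [-0. -0. -0.]
0 [ 0.18 -3.21  0.04]
1 [ 0.18 -3.21  0.05]
2 [ 0.18 -3.21  0.04]
3 [ 0.18 -3.21  0.05]
4 [ 0.18 -3.21  0.04]
5 [ 0.18 -3.21  0.05]
6 [ 0.18 -3.21  0.04]
7 [ 0.17 -3.22  0.05]
8 [ 0.18 -3.21  0.04]
9 [ 0.17 -3.22  0.05]
10 [ 0.18 -3.21  0.04]
```

View pics/s5.png

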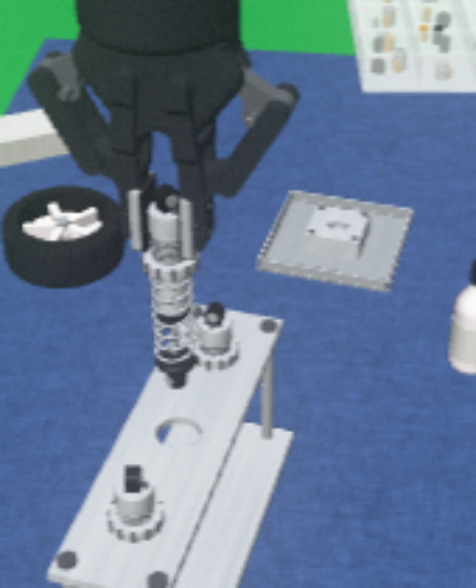

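The damper is clear and upright, but its tip is at about 0.14 m and the neighbouring short damper's top is at 0.143 m. I'll raise it further before crossing.

play_rows([
  {"x": 0, "y": 0, "z": -2, "rx": 0, "ry": 0, "rz": 0, "claw": 0},
  {"x": 0, "y": 0, "z": -2, "rx": 0, "ry": 0, "rz": 0, "claw": 0},
  {"x": 0.1, "y": -1.6, "z": 0, "rx": 0, "ry": 0, "rz": 0, "claw": 0},
  {"x": 0.18, "y": -3.2, "z": 0, "rx": 0, "ry": 0, "rz": 0, "claw": 0},
  {"x": 0.18, "y": -3.2, "z": 0, "rx": 0, "ry": 0, "rz": 0, "claw": 0},
])

```text
t: 7.13
eef_pos: [0.5922, 0.0916, 0.3485]
tcp_rot: [-0.0, 0.082, 0.997, -0.0]
force: [-0.3, -0.3, -0.3]
grip_width: 0.0188
```

play_rows([
  {"x": 0.18, "y": -3.2, "z": 0, "rx": 0, "ry": 0, "rz": 0, "claw": 0},
  {"x": 0.18, "y": -3.2, "z": 0, "rx": 0, "ry": 0, "rz": 0, "claw": 0},
  {"x": 0.18, "y": -3.2, "z": 0, "rx": 0, "ry": 0, "rz": 0, "claw": 0},
  {"x": 0.18, "y": -3.2, "z": 0, "rx": 0, "ry": 0, "rz": 0, "claw": 0},
  {"x": 0.18, "y": -3.2, "z": 0.5, "rx": 0, "ry": 0, "rz": 0, "claw": 0},
])

```text
t: 7.55
eef_pos: [0.5567, -0.066, 0.3447]
tcp_rot: [0.0, 0.083, 0.997, 0.0]
force: [1.0, -0.3, -1.1]
grip_width: 0.0186
```

play_rows([
  {"x": 0.18, "y": -3.2, "z": 1, "rx": 0, "ry": 0, "rz": 0, "claw": 0},
  {"x": 0.18, "y": -3.2, "z": 2, "rx": 0, "ry": 0, "rz": 0, "claw": 0},
  {"x": 0.18, "y": -2.2, "z": 2, "rx": 0, "ry": 0, "rz": 0, "claw": 0},
  {"x": 0, "y": 0, "z": 2, "rx": 0, "ry": 0, "rz": 0, "claw": 0},
  {"x": 0, "y": 0, "z": 0, "rx": 0, "ry": 0, "rz": 0, "claw": 0},
])

```text
t: 7.97
eef_pos: [0.5348, -0.1495, 0.2699]
tcp_rot: [-0.004, 0.085, 0.996, 0.0]
force: [-0.6, 0.1, -1.1]
grip_width: 0.0188
```

```bash
python3 - <<'E'
from h import *
s=robot.state();print(s['grip_width'],s['force'],s['joint_positions'].round(2))
plan([.5323,-.1752,.235],170.5,3)
E
```

```text
0.018784270335289437 [-0.6051525   0.10443337 -1.0523691 ] [ 0.08  0.19 -0.3  -0.   -1.09 -0.25]
total rotvec [-0.01 -0.41 -0.23] shift world [-0.0025 -0.0257 -0.0349]
turn/row [-0.   -0.14 -0.08]
0 [-0.07 -0.86  1.16]
1 [-0.07 -0.86  1.16]
2 [-0.06 -0.85  1.17]
```

play_rows([
  {"x": -0.07, "y": -0.85, "z": 1, "rx": 0, "ry": 0, "rz": 0, "claw": 0},
  {"x": -0.07, "y": -0.85, "z": 1, "rx": 0, "ry": 0, "rz": 0, "claw": 0},
  {"x": -0.07, "y": -0.85, "z": 1, "rx": 0, "ry": 0, "rz": 0, "claw": 0},
  {"x": 0, "y": 0, "z": 1, "rx": 0, "ry": 0, "rz": 0, "claw": 0},
  {"x": 0, "y": 0, "z": 1, "rx": 0, "ry": 0, "rz": 0, "claw": 0},
])

```text
t: 8.38
eef_pos: [0.5355, -0.1741, 0.2236]
tcp_rot: [0.0, 0.083, 0.997, 0.0]
force: [0.7, -0.7, -0.7]
grip_width: 0.019
```

play_rows([
  {"x": 0, "y": 0, "z": 0, "rx": 0, "ry": 0, "rz": 0, "claw": 0},
  {"x": 0, "y": 0, "z": 0, "rx": 0, "ry": 0, "rz": 0, "claw": 0},
])

```text
t: 8.55
eef_pos: [0.5353, -0.1736, 0.2238]
tcp_rot: [-0.001, 0.083, 0.997, -0.0]
force: [-0.2, -0.3, -0.2]
grip_width: 0.019
```

```bash
python3 - <<'E'
from h import *
s=robot.state();p,R=tool();print(s['force'])
plan([.5323,-.1752,.215],170.5,1)
a=robot.grab_frame('side');cv2.imwrite('pics/s6f.png',a[:,:,::-1])
w=robot.grab_frame('wrist');cv2.imwrite('pics/w6f.png',w[:,:,::-1])
tip=p+R.apply([0,0,.1685]); 
f=lambda u,o:(u-o)
print('side crop tip,pocket',(proj('side',tip)-[240,110])*5,(proj('side',[.5323,-.1752,.022])-[240,110])*5)
print('wrist tip,pocket',proj('wrist',tip),proj('wrist',[.5323,-.1752,.022]))
A=cv2.resize(a[110:210,240:340,::-1],(500,500),interpolation=2)
cv2.imwrite('pics/s6.png',A)
E
```

```text
[-0.22952316 -0.2741448  -0.2001915 ]
total rotvec [-0.02 -0.08 -0.02] shift world [-0.003  -0.0016 -0.0088]
turn/row [-0.02 -0.08 -0.02]
0 [ 0.27 -0.2   0.88]
side crop tip,pocket [245.01502498 241.98957919] [247.91734663 300.39239022]
wrist tip,pocket [259.61056259 199.82528782] [262.45191458 184.98405039]
```

View pics/s6.png

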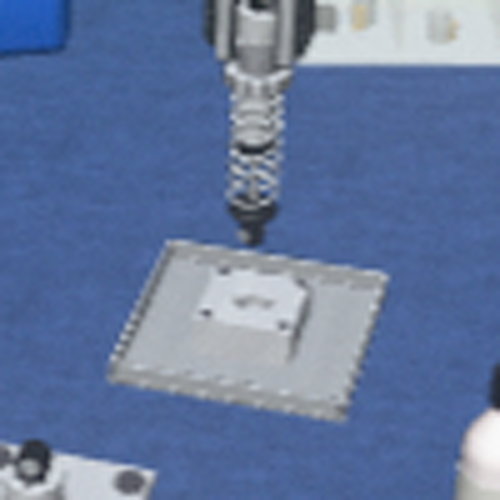

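Relative to the pocket, the tip in the side view is about 2 mm off in +x and close otherwise. I'll correct that, lower a little, and check with the wrist camera.

play_rows([
  {"x": 0.12, "y": -0.1, "z": 0.5, "rx": 0, "ry": 0, "rz": 0, "claw": 0},
  {"x": 0.1, "y": -0.1, "z": 0.5, "rx": 0, "ry": 0, "rz": 0, "claw": 0},
  {"x": 0, "y": 0, "z": 0.5, "rx": 0, "ry": 0, "rz": 0, "claw": 0},
  {"x": 0, "y": 0, "z": 0, "rx": 0, "ry": 0, "rz": 0, "claw": 0},
  {"x": 0, "y": 0, "z": 0, "rx": 0, "ry": 0, "rz": 0, "claw": 0},
])

```text
t: 9.07
eef_pos: [0.5327, -0.1754, 0.209]
tcp_rot: [-0.0, 0.083, 0.997, -0.0]
force: [-0.2, 0.2, -0.9]
grip_width: 0.0189
```

```bash
python3 - <<'E'
from h import *
p,R=tool();plan([.5323,-.1752,.19],170.5,1)
w=robot.grab_frame('wrist'); a=robot.grab_frame('side')
tip=p+R.apply([0,0,.1685]); pk=[.5323,-.1752,.022]
print('wrist tip,pocket',(proj('wrist',tip)-[200,130])*4,(proj('wrist',pk)-[200,130])*4)
print('side tip,pocket',(proj('side',tip)-[255,130])*6+[500,0],(proj('side',pk)-[255,130])*6+[500,0])
W=cv2.resize(w[130:250,200:320,::-1],(480,480),interpolation=2)
A=cv2.resize(a[130:210,255:305,::-1],(300,480),interpolation=2)
cv2.imwrite('pics/w7.png',np.hstack([W,np.zeros((480,20,3),np.uint8),A]))
E
```

```text
total rotvec [-0.01 -0.05 -0.04] shift world [-0.0004  0.0002 -0.019 ]
turn/row [-0.01 -0.05 -0.04]
0 [0.04 0.01 1.9 ]
wrist tip,pocket [236.32590909 280.89926607] [237.91721899 252.01591697]
side tip,pocket [708.95283285 200.52714755] [707.50081595 240.47086827]
```

View pics/w7.png

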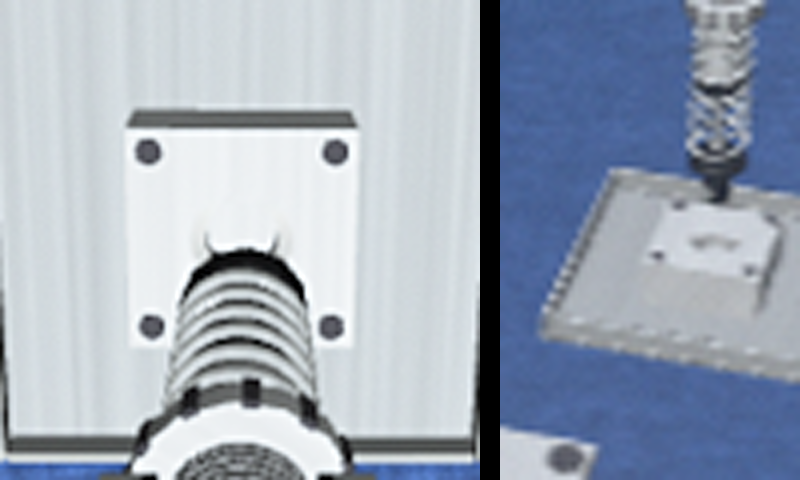

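```bash
python3 - <<'E'
from h import *
p,R=tool()
for h in (.015,.018,.021):
    for x in (0,.0115,-.0115):
        y=-np.sqrt(.0115**2-x*x); print(h,x,((proj('wrist',p+R.apply([x,y,.1685-h]))-[200,130])*4).round(1))
# block screws observed -> xy at z=.022
P=[onz('wrist',200+(c+.5)/4-.5,130+(r+.5)/4-.5,.022)[:2] for c,r in [(148,151),(335,151),(331,327),(152,327)]]
print(np.array(P).round(4),np.mean(P,0), p)
E
```

```text
0.015 0 [233.6 248.1]
0.015 0.0115 [297.8 309.1]
0.015 -0.0115 [169.6 309.2]
0.018 0 [233.6 253.3]
0.018 0.0115 [298.5 315. ]
0.018 -0.0115 [168.8 315.1]
0.021 0 [233.6 258.6]
0.021 0.0115 [299.3 321. ]
0.021 -0.0115 [168.  321.1]
[[ 0.5467 -0.1993]
 [ 0.51   -0.1931]
 [ 0.5162 -0.1562]
 [ 0.5528 -0.1624]] [ 0.53143904 -0.1777715 ] [ 0.53306232 -0.17547029  0.20949012]
```

Alignment is within about 2 mm either way, well inside the chamfer's 7 mm capture. I'll nudge y by −0.7 mm and lower slowly.

play_rows([
  {"x": 0, "y": -0.07, "z": 0.5, "rx": 0, "ry": 0, "rz": 0, "claw": 0},
  {"x": 0, "y": 0, "z": 0.5, "rx": 0, "ry": 0, "rz": 0, "claw": 0},
  {"x": 0, "y": 0, "z": 0.4, "rx": 0, "ry": 0, "rz": 0, "claw": 0},
  {"x": 0, "y": 0, "z": 0.4, "rx": 0, "ry": 0, "rz": 0, "claw": 0},
  {"x": 0, "y": 0, "z": 0, "rx": 0, "ry": 0, "rz": 0, "claw": 0},
])

```text
t: 9.58
eef_pos: [0.5323, -0.1761, 0.1902]
tcp_rot: [-0.001, 0.083, 0.997, 0.0]
force: [0.2, 0.0, -1.4]
grip_width: 0.0187
```

play_rows([
  {"x": 0, "y": 0, "z": 0.2, "rx": 0, "ry": 0, "rz": 0, "claw": 0},
  {"x": 0, "y": 0, "z": 0.2, "rx": 0, "ry": 0, "rz": 0, "claw": 0},
  {"x": 0, "y": 0, "z": 0.2, "rx": 0, "ry": 0, "rz": 0, "claw": 0},
  {"x": 0, "y": 0, "z": 0.2, "rx": 0, "ry": 0, "rz": 0, "claw": 0},
  {"x": 0, "y": 0, "z": 0, "rx": 0, "ry": 0, "rz": 0, "claw": 0},
])

```text
t: 10.0
eef_pos: [0.5327, -0.1761, 0.183]
tcp_rot: [-0.0, 0.083, 0.997, 0.0]
force: [1.0, -0.4, -0.5]
grip_width: 0.0186
```

No contact force down to a tip height of about 14.5 mm, so the rod is inside the pocket. Continuing the press slowly.

play_rows([
  {"x": 0, "y": 0, "z": 0.15, "rx": 0, "ry": 0, "rz": 0, "claw": 0},
  {"x": 0, "y": 0, "z": 0.15, "rx": 0, "ry": 0, "rz": 0, "claw": 0},
  {"x": 0, "y": 0, "z": 0.15, "rx": 0, "ry": 0, "rz": 0, "claw": 0},
  {"x": 0, "y": 0, "z": 0.15, "rx": 0, "ry": 0, "rz": 0, "claw": 0},
  {"x": 0, "y": 0, "z": 0, "rx": 0, "ry": 0, "rz": 0, "claw": 0},
])

```text
t: 10.42
eef_pos: [0.5331, -0.1762, 0.1774]
tcp_rot: [0.0, 0.083, 0.997, -0.0]
force: [-0.5, 0.7, 2.3]
grip_width: 0.0189
```

play_rows([
  {"x": 0, "y": 0, "z": 0.2, "rx": 0, "ry": 0, "rz": 0, "claw": 0},
  {"x": 0, "y": 0, "z": 0.2, "rx": 0, "ry": 0, "rz": 0, "claw": 0},
  {"x": 0, "y": 0, "z": 0.2, "rx": 0, "ry": 0, "rz": 0, "claw": 0},
  {"x": 0, "y": 0, "z": 0.2, "rx": 0, "ry": 0, "rz": 0, "claw": 0},
  {"x": 0, "y": 0, "z": 0, "rx": 0, "ry": 0, "rz": 0, "claw": 0},
])

```text
t: 10.83
eef_pos: [0.5331, -0.1762, 0.1693]
tcp_rot: [0.0, 0.083, 0.997, -0.0]
force: [0.7, -0.6, 5.0]
grip_width: 0.0187
```

play_rows([
  {"x": 0, "y": 0, "z": 0.2, "rx": 0, "ry": 0, "rz": 0, "claw": 0},
  {"x": 0, "y": 0, "z": 0.2, "rx": 0, "ry": 0, "rz": 0, "claw": 0},
  {"x": 0, "y": 0, "z": 0.2, "rx": 0, "ry": 0, "rz": 0, "claw": 0},
  {"x": 0, "y": 0, "z": 0.2, "rx": 0, "ry": 0, "rz": 0, "claw": 0},
  {"x": 0, "y": 0, "z": 0, "rx": 0, "ry": 0, "rz": 0, "claw": 0},
])

```text
t: 11.25
eef_pos: [0.5331, -0.1762, 0.1616]
tcp_rot: [0.0, 0.083, 0.997, -0.0]
force: [-0.9, 0.4, 8.3]
grip_width: 0.0185
```

play_rows([
  {"x": 0, "y": 0, "z": 0.1, "rx": 0, "ry": 0, "rz": 0, "claw": 0},
  {"x": 0, "y": 0, "z": 0.1, "rx": 0, "ry": 0, "rz": 0, "claw": 0},
  {"x": 0, "y": 0, "z": 0, "rx": 0, "ry": 0, "rz": 0, "claw": 0},
  {"x": 0, "y": 0, "z": 0, "rx": 0, "ry": 0, "rz": 0, "claw": 0},
])

```text
t: 11.58
eef_pos: [0.5332, -0.1762, 0.1599]
tcp_rot: [0.0, 0.083, 0.997, -0.0]
force: [-0.5, 0.2, 8.3]
grip_width: 0.0185
```

play_rows([
  {"x": 0, "y": 0, "z": 0.1, "rx": 0, "ry": 0, "rz": 0, "claw": 0},
  {"x": 0, "y": 0, "z": 0.1, "rx": 0, "ry": 0, "rz": 0, "claw": 0},
  {"x": 0, "y": 0, "z": 0.05, "rx": 0, "ry": 0, "rz": 0, "claw": 0},
  {"x": 0, "y": 0, "z": 0, "rx": 0, "ry": 0, "rz": 0, "claw": 0},
  {"x": 0, "y": 0, "z": 0, "rx": 0, "ry": 0, "rz": 0, "claw": 0},
])

```text
t: 12.0
eef_pos: [0.5332, -0.1763, 0.1576]
tcp_rot: [0.0, 0.083, 0.997, -0.0]
force: [-1.8, 0.3, 8.9]
grip_width: 0.0188
```

play_rows([
  {"x": 0, "y": 0, "z": 0.05, "rx": 0, "ry": 0, "rz": 0, "claw": 0},
  {"x": 0, "y": 0, "z": 0, "rx": 0, "ry": 0, "rz": 0, "claw": 0},
  {"x": 0, "y": 0, "z": 0, "rx": 0, "ry": 0, "rz": 0, "claw": 0},
])

```text
t: 12.25
eef_pos: [0.5332, -0.1762, 0.1571]
tcp_rot: [0.0, 0.083, 0.997, -0.0]
force: [-0.9, -0.2, 9.6]
grip_width: 0.0184
```

play_rows([
  {"x": 0, "y": 0, "z": 0.05, "rx": 0, "ry": 0, "rz": 0, "claw": 0},
  {"x": 0, "y": 0, "z": 0, "rx": 0, "ry": 0, "rz": 0, "claw": 0},
  {"x": 0, "y": 0, "z": 0, "rx": 0, "ry": 0, "rz": 0, "claw": 0},
])

```text
t: 12.5
eef_pos: [0.5332, -0.1762, 0.1567]
tcp_rot: [0.0, 0.083, 0.997, -0.0]
force: [-1.0, -0.4, 9.9]
grip_width: 0.0187
```

play_rows([
  {"x": 0, "y": 0, "z": 0.05, "rx": 0, "ry": 0, "rz": 0, "claw": 0},
  {"x": 0, "y": 0, "z": 0, "rx": 0, "ry": 0, "rz": 0, "claw": 0},
  {"x": 0, "y": 0, "z": 0, "rx": 0, "ry": 0, "rz": 0, "claw": 0},
])

```text
t: 12.75
eef_pos: [0.5332, -0.1763, 0.1562]
tcp_rot: [0.0, 0.083, 0.997, -0.0]
force: [-1.5, 0.6, 9.1]
grip_width: 0.0188
```

play_rows([
  {"x": 0, "y": 0, "z": 0.04, "rx": 0, "ry": 0, "rz": 0, "claw": 0},
  {"x": 0, "y": 0, "z": 0, "rx": 0, "ry": 0, "rz": 0, "claw": 0},
  {"x": 0, "y": 0, "z": 0, "rx": 0, "ry": 0, "rz": 0, "claw": 0},
])

```text
t: 13.0
eef_pos: [0.5332, -0.1762, 0.1558]
tcp_rot: [0.001, 0.083, 0.997, -0.0]
force: [-1.0, -0.5, 8.9]
grip_width: 0.0187
```

play_rows([
  {"x": 0, "y": 0, "z": 0.04, "rx": 0, "ry": 0, "rz": 0, "claw": 0},
  {"x": 0, "y": 0, "z": 0, "rx": 0, "ry": 0, "rz": 0, "claw": 0},
  {"x": 0, "y": 0, "z": 0, "rx": 0, "ry": 0, "rz": 0, "claw": 0},
])

```text
t: 13.25
eef_pos: [0.5332, -0.1762, 0.1554]
tcp_rot: [0.0, 0.083, 0.997, -0.0]
force: [-1.6, 1.2, 10.0]
grip_width: 0.0189
```

play_rows([
  {"x": 0, "y": 0, "z": 0.04, "rx": 0, "ry": 0, "rz": 0, "claw": 0},
  {"x": 0, "y": 0, "z": 0, "rx": 0, "ry": 0, "rz": 0, "claw": 0},
  {"x": 0, "y": 0, "z": 0, "rx": 0, "ry": 0, "rz": 0, "claw": 0},
])

```text
t: 13.5
eef_pos: [0.5334, -0.1763, 0.1553]
tcp_rot: [0.001, 0.083, 0.997, -0.0]
force: [-2.3, 0.6, 11.3]
grip_width: 0.0191
```

play_rows([
  {"x": 0, "y": 0, "z": 0.04, "rx": 0, "ry": 0, "rz": 0, "claw": 0},
  {"x": 0, "y": 0, "z": 0, "rx": 0, "ry": 0, "rz": 0, "claw": 0},
  {"x": 0, "y": 0, "z": 0, "rx": 0, "ry": 0, "rz": 0, "claw": 0},
])

```text
t: 13.75
eef_pos: [0.5335, -0.1763, 0.1552]
tcp_rot: [0.001, 0.083, 0.997, -0.0]
force: [-2.3, 0.3, 13.3]
grip_width: 0.0191
```

```bash
python3 - <<'E'
from h import *
F=[]
for i in range(8):
    im=robot.grab_frame('side'); F.append(robot.state()['force'])
print(np.mean(F,0),np.std(F,0),robot.state()['eef_pos'],robot.state()['t'])
cv2.imwrite('pics/s8.png',cv2.resize(im[110:210,240:330,::-1],None,fx=6,fy=6,interpolation=2))
E
```

```text
[-2.05554414  0.42191931 13.97471134] [0.42364023 0.42094166 0.47405833] [ 0.53350228 -0.17634758  0.15520553] 14.15
```

View pics/s8.png

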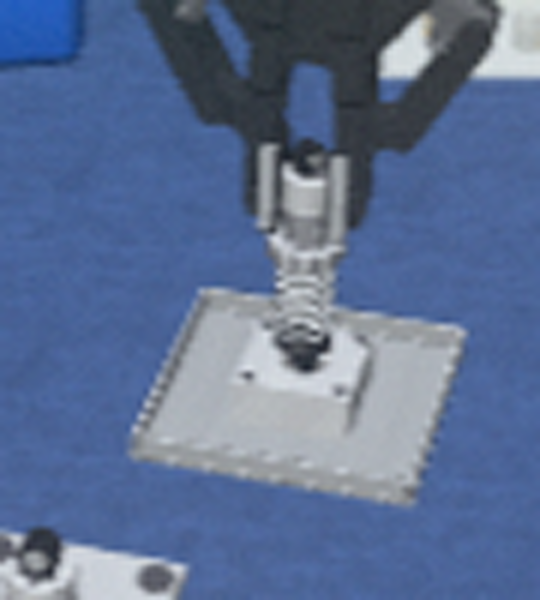

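The rod stands in the pocket with the spring compressed. The TCP has stalled while the force climbs, so it is on the stop. A little more for margin.

play_rows([
  {"x": 0, "y": 0, "z": 0.04, "rx": 0, "ry": 0, "rz": 0, "claw": 0},
  {"x": 0, "y": 0, "z": 0, "rx": 0, "ry": 0, "rz": 0, "claw": 0},
  {"x": 0, "y": 0, "z": 0.04, "rx": 0, "ry": 0, "rz": 0, "claw": 0},
  {"x": 0, "y": 0, "z": 0, "rx": 0, "ry": 0, "rz": 0, "claw": 0},
  {"x": 0, "y": 0, "z": 0, "rx": 0, "ry": 0, "rz": 0, "claw": 0},
])

```text
t: 14.57
eef_pos: [0.5338, -0.1765, 0.1551]
tcp_rot: [0.001, 0.083, 0.997, -0.0]
force: [-3.6, 0.7, 18.5]
grip_width: 0.0188
```

```bash
python3 - <<'E'
from h import *
F=[];Z=[]
for i in range(16):
    robot.grab_frame('side'); s=robot.state();F.append(s['force']);Z.append(s['eef_pos'][2])
print(np.mean(F,0),np.array(F)[:,2].round(1),np.round(Z,5)[[0,-1]],s['tcp_rot'].round(4),s['grip_width'])
E
```

```text
[-3.14686016  0.68963235 18.26579655] [18.6 18.6 17.6 17.9 17.9 18.5 18.9 18.2 17.5 17.9 18.7 17.8 18.2 19.6
 17.5 19.1] [0.15506 0.15505] [ 1.300e-03  8.270e-02  9.966e-01 -4.000e-04] 0.019094243858458263
```

The force holds steady at about 18.3 N (about 19 N on the block with the damper's weight), with no slip. Handing in.

```bash
python3 -c "
from workcell import robot
print(robot.finish_job())"
```

```text
the job is handed in; nothing more can be done
None
```

The long damper is out of the stand and standing rod end down in the pocket of the bleeding block. It is pressed onto its bump stop, and the arm is still gripping and holding it there. I handed the job in at about 15.4 s; no verdict is reported.

**Final force:** over 0.8 s the upward force on the tool was steady at 18.3 N, so about 19 N on the block with the damper's weight. The tool height did not change over that time.
**On the stop:** the force levelled off near 9–10 N just before the stop. It then climbed steeply while the tool barely moved, about 27 mm below first contact.
**Upright and in the pocket:** the tool is tilted only about 0.003 rad. The last side picture shows the rod end in the pocket.

**Checks that disagreed:**
- **Grip width:** it read 19 mm on the 21 mm cap, though the pictures show the cap held squarely.
- **Pocket position:** the wrist and side cameras differed by about 2 mm, so I lowered between the two and relied on the chamfer.
- **Sideways force:** a side load of about 3 N remained at the end.

I made no separate final check that the short dampers, bottle and wheel had not moved. No contact with them showed in the forces or pictures.

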